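Turn a fan mounting plate home on its assembly jig and bolt it

TASK

The fan mounting plate lies skewed on the assembly jig. Push its free corner so that it turns in place, its notched corner bearing on the round peg all the while, until its edge meets the stop block; press it firmly but gently home there (push with about 14 N; it must never load the stop with 20 N) so that it lies square against peg and stop. Then slide the bolt fully shut behind it, take the hand away and leave the other things on the bench alone.

Things in the scene. Friction and masses are not known exactly. Their poses are not given: they have to be found in the camera images.
- jig: fixed dark steel base, 320 x 240 x 10 mm, flat smooth top 10 mm above the table (friction with the plate about 0.3; a tool that also presses down hard clamps the plate). Origin on the table, on the axis of the peg; z up. The base reaches from -100 to 220 mm along its x and from -50 to 190 mm along its y. Seen from the robot its x points roughly to the left and its y roughly towards the robot
- peg: round steel peg fixed on the jig, diameter 16 mm, 19 mm high, at the jig's origin; its own origin is the centre of its foot, 10 mm above the table; axes as the jig. The plate is home when its axes are parallel to the jig's and its origin lies on this axis; at the start its notch is up to 7 mm off the peg
- stop: rigid steel block on the jig, 30 mm long (along the jig's x), 18 mm deep, 16 mm high. Origin on the lower edge of its working face, mid-length, at (105, -12, 10) mm in the jig's frame; the face looks along the jig's +y and meets the plate's edge y = -12 mm at home. The plate must never load it with 20 N. Pushed on sideways (jig's +x) there, the plate tips about it and its notch lifts off the peg
- plate: loose flat aluminium plate, 132 x 142 x 8 mm, 0.3 to 0.6 kg, with a raised disc (90 mm wide, 4 mm high). Spans -12 to 120 mm along its x, -12 to 130 mm along its y; a 20 mm square notch cuts off the corner at (-12, -12), its walls at x = 8 and y = 8 mm. Origin on the underside, where the peg's axis lies when both walls bear on the peg; z up. Starts turned 20 to 35 degrees anticlockwise from home
- plate_corner (a point): the plate's free corner, across the diagonal from the notch, at (120, 130, 8) mm in the plate's frame (top face). Pushing the edge y = 130 mm close to this corner, square to that edge, turns the plate clockwise (seen from above) about the peg; the tool must travel with the edge on its arc about the peg, for one that drags sideways along the edge jams the plate by friction
- bolt (a joint): travel of the bolt in m: 0 open, 0.040 shut, along the jig's -x; 2 N friction, no spring; starts at 0 to 0.006. A steel bar 75 mm long, 14 wide, 10 high on the jig's top, centred on y = 139 mm of the jig, nose at x = 136 mm open, 96 mm shut; shut, it lies behind the plate's edge y = 130 mm with 2 mm to spare. It stops short against the plate's side if the plate is not home
- bolt_knob (a point): top centre of the bolt's upright round knob, diameter 14 mm (the black cap 18 mm), top 40 mm above the jig's top; moves with the bolt. The knob stands at x = 191 mm, y = 139 mm in the jig's frame when the bolt is open
- lamp_head: bystander: white conical lamp head, diameter 72 mm, 62 mm high, standing to the left of the jig; origin at the centre of its underside
- lens_ring: bystander: black ring, diameter 72 mm, 14 mm high, lying to the left of the jig; origin at the centre of its underside
- screwdriver: bystander: screwdriver lying to the right of the jig
Things that resemble listed ones, but are neither listed nor needed, are in the scene too. Of the things like the plate, leave any that is orange; of the rest the larger one is meant.

How it is judged (in metres and radians):
On the way, in this order (a step that is already met when the one before it is completed fails the run):
1. the notched corner has been brought to bear on the peg (within 4 mm) while the plate is still skewed by more than 4 degrees (angle between the x axis of plate and the x axis of jig, either way round above 0.07 rad and horizontal distance between plate and peg below 0.004 m), for 0.1 s.
2. the plate is square (within 1.4 degrees) with its notch at the peg (within 5 mm) and is pressed on the stop with more than 6 N (contact force between plate and stop above 6 N and angle between the x axis of plate and the x axis of jig, either way round below 0.025 rad and horizontal distance between plate and peg below 0.005 m), for 0.2 s.
3. the bolt is shut (value of joint bolt above 0.036 m), for 0.1 s.
At the end, for the whole second after the job is handed in: The plate lies flat and still on the jig, square to it within 1.7 degrees, its notch at the peg within 5 mm, and the bolt is shut to at least 36 of its 40 mm (angle between the x axis of plate and the x axis of jig, either way round below 0.03 rad and horizontal distance between plate and peg below 0.005 m and height (world z) of plate between 0.008 and 0.013 m and value of joint bolt above 0.036 m and linear speed of plate below 0.01 m/s); the robot touches nothing.
It fails at once if the plate loads the stop with more than 20 N (contact force between plate and stop above 20 N).
It fails at once if the fingers push the plate with more than 25 N (contact force between the fingers and plate above 25 N).
It fails at once if the plate's notch leaves the peg by more than 12 mm (horizontal distance between plate and peg above 0.012 m).
It fails at once if a bystander is moved by more than 20 mm (distance of any of lamp_head, lens_ring, screwdriver from where it was at the start of the episode above 0.02 m).
It also fails if it takes over 59 s, if anything falls off the work surface, if the arm or the gripper's body presses on something with over 40 N, if the wrist force passes 120 N, or if a joint passes its speed limit or range.

ROBOT

A 7-joint arm with a two-finger parallel gripper is mounted at the origin on the work surface. World frame = base frame: x ahead of the robot, y to its left, z up, the work surface at z = 0. Lengths are in mm, angles in rad, forces in N, time in s.
With the tool pointing down it reaches from about 400 to 900 mm from the base axis. Payload 5.6 kg.
Tool frame: the origin (TCP) lies midway between the tips of the shut fingers; the grasp point (between the pads) lies 19 mm behind it; z points along the fingers, y is the line along which they close (so a half turn about z gives the same grasp; the last joint's range is limited). The gripper opens to 92 mm and grips with 3 to 60 N. Pads are 20 mm wide; open, the fingers measure 128 mm over their backs; the gripper's body (75 mm by 189 mm) begins 69 mm behind the grasp point.
Start: joints at [-1.276, 0.468, -0.012, 1.603, 0.006, 1.071, -0.056], TCP at [215.459, 613.259, 214.592] pointing down, gripper open.
Joint ranges: [-2.53, 2.53], [-0.31, 2.02], [-1.57, 1.55], [0.28, 2.44], [-1.29, 4.43], [0.15, 1.84], [-2.92, 2.92]. Speed limits (rad/s): [2.57, 2.57, 3.14, 3.14, 3.14, 3.14, 3.14].

INTERFACE

Orientations are given as a 3x3 rotation matrix whose columns are the frame's x, y, z axes.
In Python, from station import bot gives the robot as it stands. The module is installed in compiled form; this text tells all that it offers.
- The arm moves only by the tool arm_command, never from a script. Its argument "deltas" is a list of rows, each an object with "xyz": the shift along the tool's x, y, z in units of 30 mm (1.0 is 30 mm), a list of three; "yaw": the turn about the tool's z in units of 5 degrees (1.0 is 5 degrees); "hand": the gripper command: -1 is fully open, 1 is shut, values between are in proportion. In form: [{"xyz": [x, y, z], "yaw": yaw, "hand": hand}, ...]. A call has 1 to 5 rows; each row shifts and turns the commanded pose from where the row before left it, along the tool's axes as they then stand; what a row does not reach is not made up. A row lasts 1/12 s, in which the tool goes at most 41.7 mm and 7.16 degrees, less where a joint would pass 70% of its speed; a pose out of reach is approached as far as the arm can. A call is refused whole if a number of a shift passes 1 or a number of a turn 1, either way. A call with a gripper value outside its range is refused whole. The fingers move at their own pace and stop on an object; "force" is the grip in N (left out, the last holds). Time passes only in rows, so rows that do not move let the fingers close. It gives the time, the measured TCP pose, the force, the opening and the grip force at its end, in the units of the state.
- bot.read_state(): the state, without advancing time (a new reading comes with each control period).
- bot.read_camera(name): name is "side" or "top"; returns a dict with "img" (384x512x3 uint8, red, green, blue), "z_map" (384x512 float32, mm along the optical axis (not along the pixel's ray), 0 where there is no reading), "camera_matrix" (3x3 intrinsics, pixels), "extrinsics" (4x4, takes a point from world to camera coordinates). Camera axes: x right, y down, z forward; pixel columns grow to the right and rows downward; lengths in mm; the calibration is good to about 2 mm. A picture is of the moment at which its call begins.
- bot.hand_in(): hands the job in; it is judged then, once.
The state is a dict: "time_s": time; "joint_positions": joint angles; "dq": joint speeds; "joint_torque": joint torques, N m; "eef_pos": TCP position; "orientation": TCP orientation; "ft_force": force on the tool from outside, world axes, zero at the start; "torque": the same for the moment, N m; "finger_gap": finger opening in mm; "grip_force": force on a finger pad.
Only numpy, scipy, OpenCV 4.12 (cv2) and the standard library are available. Lean on these libraries where they do the work, as an engineer would, in place of code of your own. Each camera call takes 0.05 s, during which the arm holds its last target. There are 200 camera calls.

## Working session

There is one attempt and no reset: what is moved stays moved. The work goes in short steps, Python scripts to look and compute and a tool call to move; the robot and the scene stay as the last step left them, time stands still between calls to the robot, and variables do not carry over. Pictures are saved under pics/ and viewed, at most 10 in all, crops included, and the job is handed in when it is done.

Besides the shell and the picture viewer there is one more tool, called after "Call:" as name([rows], argument=value, ...), one row to a line, values as JSON. arm_command: Moves the arm, as the interface text tells. Its arguments: {"type":"object","properties":{"deltas":{"type":"array"},"force":{"type":"number"}},"required":["deltas"]}

```bash
mkdir -p pics; cat > h.py <<'E'
import numpy as np, cv2
from station import bot
def cam(n):
    c=bot.read_camera(n); np.savez(f'{n}.npz',**c); return c
def load(n): return np.load(f'{n}.npz')
def pt(c,u,v,z=None):
    "world point of pixel; from depth, or by crossing plane of height z"
    K=c['camera_matrix'];E=c['extrinsics'];R=E[:3,:3];t=E[:3,3]
    ray=np.linalg.inv(K)@[u,v,1]
    o=-R.T@t; d=R.T@ray
    s=c['z_map'][int(round(v)),int(round(u))] if z is None else (z-o[2])/d[2]
    return o+s*d
def px(c,p):
    E=c['extrinsics'];q=c['camera_matrix']@(E[:3,:3]@np.asarray(p,float)+E[:3,3]);return q[:2]/q[2]
E
python3 - <<'E'
from h import *
ims=[]
for n in('top','side'):
    c=cam(n); cv2.imwrite(f'pics/{n}0.png',cv2.resize(c['img'][:,:,::-1],(800,600)))
    E=c['extrinsics']; print(n,(-E[:3,:3].T@E[:3,3]).round(0),c['camera_matrix'].round(1).tolist())
s=bot.read_state();print(s['orientation'],s['ft_force'],s['finger_gap'],s['time_s'])
E
```

```text
top [ 2.750e+02 -1.000e+00  1.268e+03] [[395.9, 0.0, 258.4], [0.0, 395.9, 193.8], [0.0, 0.0, 1.0]]
side [ -45. -720.  570.] [[347.1, 0.0, 254.6], [0.0, 347.1, 190.3], [0.0, 0.0, 1.0]]
[[-9.43452092e-01  3.31508678e-01 -3.82151772e-04]
 [ 3.31508865e-01  9.43450851e-01 -1.53779661e-03]
 [-1.49251508e-04 -1.57752413e-03 -9.99998745e-01]] [0.23115585 0.15502629 0.09210445] 92.06637426380458 0.1
```

View pics/top0.png

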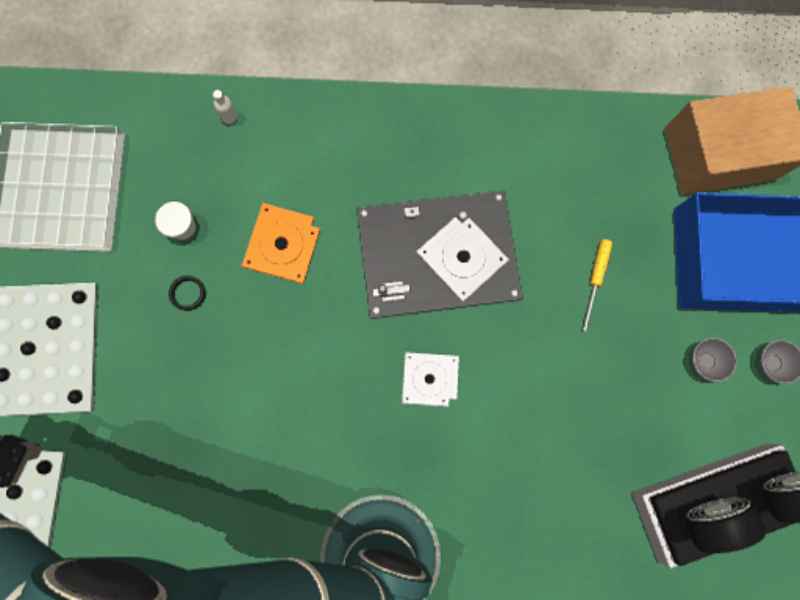

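View pics/side0.png

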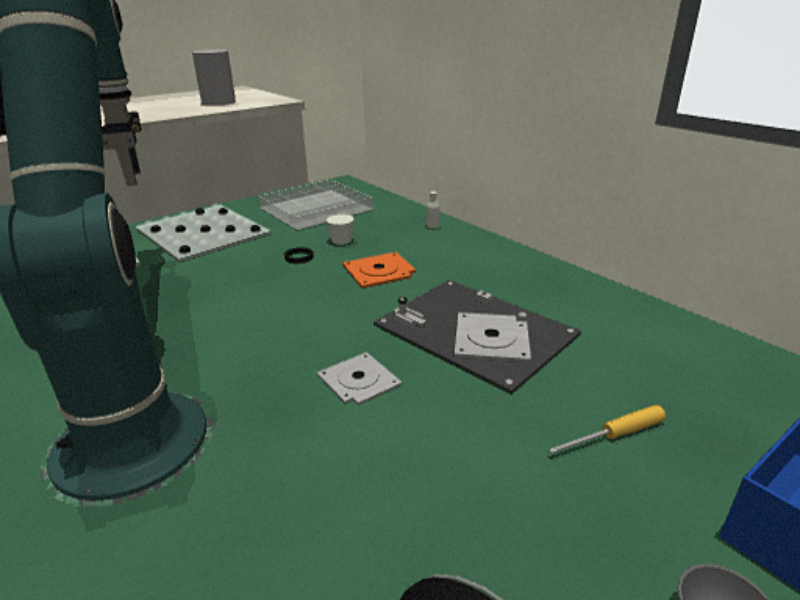

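The top view shows three plate-like things. The orange plate at (281,243) is excluded. The small white plate lies off the jig at (430,379). The larger grey plate sits skewed on the dark jig at (463,256), and that is the one meant. The peg is near (463,216), the stop at (411,212) and the bolt at (392,290). I'll check this in a close crop.

```bash
python3 - <<'E'
from h import *
c=load('top'); im=c['img'][115:210,222:342,::-1]
cv2.imwrite('pics/crop1.png',cv2.resize(im,None,fx=6.5,fy=6.3,interpolation=cv2.INTER_CUBIC))
# jig outline by height 6..: fit minAreaRect on depth>5mm
H,W=c['z_map'].shape
K=c['camera_matrix'];E=c['extrinsics'];R=E[:3,:3];t=E[:3,3]
u,v=np.meshgrid(np.arange(W),np.arange(H)); z=c['z_map']
P=(np.stack([(u-K[0,2])/K[0,0]*z,(v-K[1,2])/K[1,1]*z,z],-1)-t)@R
np.save('P.npy',P)
reg=np.zeros((H,W),bool);reg[115:210,222:342]=1
print('table z',np.median(P[115:210,180:220,2]),'z hist jig',np.percentile(P[reg][:,2],[5,25,50,75,90,95,99]))
for name,lo,hi in(('jig',5,80),('plate',14,27)):
    m=(reg&(P[...,2]>lo)&(P[...,2]<hi)).astype(np.uint8)
    n,l,s,ce=cv2.connectedComponentsWithStats(m)
    k=1+np.argmax(s[1:,4]); q=P[l==k][:,:2].astype(np.float32)
    r=cv2.minAreaRect(q); print(name,s[k],r,cv2.boxPoints(r).round(1).tolist())
E
```

```text
table z 1.508458605037141 z hist jig [-2.40299636  1.52833671  8.84516368 12.94194776 19.62634022 22.45399869
 27.7147602 ]
jig [ 228  121  107   84 6860] ((608.9703369140625, -102.05162048339844), (247.84339904785156, 330.89215087890625), 9.34247875213623) [[459.79998779296875, 41.099998474121094], [513.5999755859375, -285.3999938964844], [758.0999755859375, -245.1999969482422], [704.4000244140625, 81.30000305175781]]
plate [ 267  138   59   55 1664] ((602.230712890625, -152.25296020507812), (157.16571044921875, 142.30447387695312), 42.91551208496094) [[496.20001220703125, -153.6999969482422], [593.0999755859375, -257.8999938964844], [708.2000122070312, -150.89999389648438], [611.2999877929688, -46.599998474121094]]
```

View pics/crop1.png

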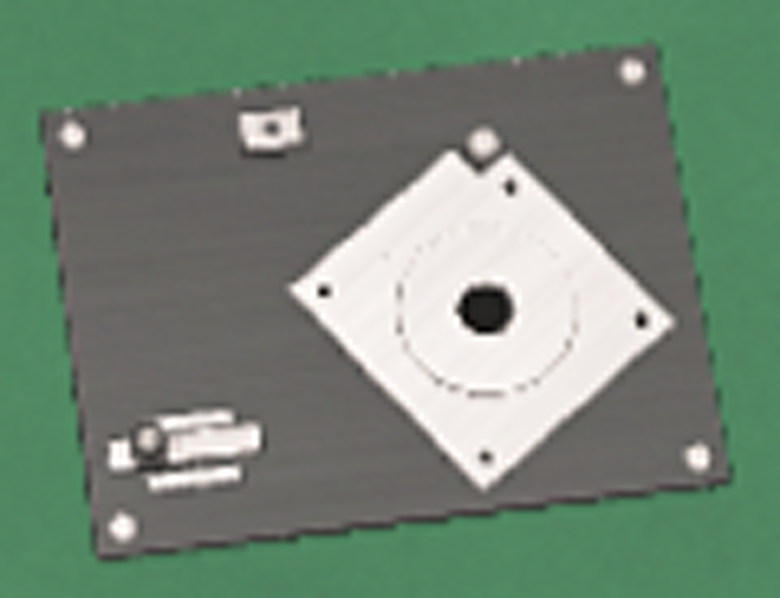

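The crop confirms the choice. The grey-white plate has its notch at the peg (483,141) and its free corner at (485,490). The stop is at (271,130) and the bolt knob at (150,440). Next I fit the jig and plate poses.

```bash
cat >> h.py <<'E'
def fit2(A,B):
    "rigid 2D: B = R A + t"
    A=np.asarray(A,float);B=np.asarray(B,float);a=A.mean(0);b=B.mean(0)
    H=(A-a).T@(B-b);th=np.arctan2(H[0,1]-H[1,0],H[0,0]+H[1,1])
    R=np.array([[np.cos(th),-np.sin(th)],[np.sin(th),np.cos(th)]]);t=b-R@a
    return R,t,th,np.linalg.norm(A@R.T+t-B,axis=1)
E
python3 - <<'E'
from h import *
c=load('top')
f=lambda p,z:pt(c,(p[0]+.5)/6.5-.5+222,(p[1]+.5)/6.3-.5+115,z)[:2]
J=[(220,-50),(-100,-50),(-100,190),(220,190),(0,0)]
Jp=[f(p,10) for p in((40,113),(657,45),(733,482),(97,557))]+[f((483,141),29)]
R,t,th,e=fit2(J,Jp);print('jig',t,np.degrees(th),e.round(1))
L=[(120,-12),(120,130),(-12,130),(8,-12),(-12,8),(8,8)]
Lp=[f(p,18) for p in((290,289),(485,490),(675,322),(452,150),(512,152),(480,172))]
R2,t2,th2,e2=fit2(L,Lp);print('plate',t2,np.degrees(th2),e2.round(1))
print('skew',np.degrees(th2-th),'plate origin in jig',R.T@(t2-t),'corner',R2@[120,130]+t2)
print('knob meas',f((152,438),50),'knob open pred',R@[191,139]+t, 'peg meas',f((483,141),29),'stop',f((271,128),26),R@[105,-21]+t)
np.savez('fit.npz',R=R,t=t,th=th)
k=[(152,438)]; print('knob in jig',R.T@(f(k[0],50)-t))
E
```

```text
jig [ 686.76125287 -150.30002174] 99.08900314727659 [1.  1.5 0.5 1.3 1.1]
plate [ 683.04134795 -149.99968628] 133.94533982131085 [0.9 0.8 0.7 0.9 1.5 2.5]
skew 34.85633667403427 plate origin in jig [0.88419247 3.62575478] corner [ 506.16444842 -153.81575959]
knob meas [520.35427106  11.23493717] knob open pred [519.33452404  16.3441815 ] peg meas [ 687.48710782 -149.50649188] stop [691.4055951 -42.7295186] [690.91088228 -43.30104709]
knob in jig [185.79381865 138.80015669]
```

Call:
arm_command([
  {"xyz":[-1,-0.8,0],"yaw":0,"hand":1},
  {"xyz":[-1,-0.8,0],"yaw":0,"hand":1},
  {"xyz":[-1,-0.8,0],"yaw":0,"hand":1},
  {"xyz":[-1,-0.8,0],"yaw":0,"hand":1},
  {"xyz":[-1,-0.8,0],"yaw":0,"hand":1},
], force=40)

```text
time_s: 0.52
eef_pos: [317.7, 448.4, 214.2]
orientation: [[-0.944, 0.331, -0.0], [0.331, 0.944, -0.001], [0.0, -0.001, -1.0]]
ft_force: [0.4, 0.5, 0.6]
finger_gap: 60.9
grip_force: 0.0
```

Call:
arm_command([
  {"xyz":[-1,-0.8,0],"yaw":0,"hand":1},
  {"xyz":[-1,-0.8,0],"yaw":0,"hand":1},
  {"xyz":[-1,-0.8,0],"yaw":0,"hand":1},
  {"xyz":[-1,-0.8,0],"yaw":0,"hand":1},
  {"xyz":[-1,-0.8,0],"yaw":0,"hand":1},
])

```text
time_s: 0.93
eef_pos: [419.4, 285.5, 214.5]
orientation: [[-0.943, 0.331, -0.0], [0.331, 0.943, -0.0], [0.0, -0.0, -1.0]]
ft_force: [0.3, 0.3, 0.2]
finger_gap: 27.5
grip_force: 0.0
```

Call:
arm_command([
  {"xyz":[-0.56,-0.98,0],"yaw":0,"hand":1},
  {"xyz":[-0.56,-0.98,0],"yaw":0,"hand":1},
  {"xyz":[-0.56,-0.98,0],"yaw":0,"hand":1},
  {"xyz":[-0.56,-0.98,0],"yaw":0,"hand":1},
  {"xyz":[-0.56,-0.98,0],"yaw":0,"hand":1},
])

```text
time_s: 1.35
eef_pos: [449.2, 119.1, 214.5]
orientation: [[-0.943, 0.331, -0.0], [0.331, 0.943, -0.0], [0.0, -0.0, -1.0]]
ft_force: [0.8, 0.5, -0.0]
finger_gap: 0.2
grip_force: 0.0
```

Call:
arm_command([
  {"xyz":[-0.56,-0.98,0],"yaw":0,"hand":1},
  {"xyz":[-0.56,-0.98,0],"yaw":0,"hand":1},
  {"xyz":[-0.56,-0.98,0],"yaw":0,"hand":1},
  {"xyz":[-0.56,-0.98,0],"yaw":0,"hand":1},
  {"xyz":[-0.56,-0.98,0],"yaw":0,"hand":1},
])

```text
time_s: 1.77
eef_pos: [479.8, -47.3, 214.5]
orientation: [[-0.943, 0.331, -0.0], [0.331, 0.943, 0.0], [0.0, 0.0, -1.0]]
ft_force: [0.7, 0.4, 0.0]
finger_gap: 0.3
grip_force: 0.0
```

Call:
arm_command([
  {"xyz":[-0.56,-0.98,0],"yaw":0,"hand":1},
  {"xyz":[-0.56,-0.98,0],"yaw":0,"hand":1},
  {"xyz":[-0.56,-0.98,0],"yaw":0,"hand":1},
  {"xyz":[-0.56,-0.98,0],"yaw":0,"hand":1},
])

```text
time_s: 2.1
eef_pos: [504.2, -180.4, 214.4]
orientation: [[-0.944, 0.331, -0.0], [0.331, 0.944, 0.0], [0.0, 0.0, -1.0]]
ft_force: [0.1, 0.3, 0.8]
finger_gap: 0.6
grip_force: 0.0
```

Call:
arm_command([
  {"xyz":[0,0,0.3],"yaw":-1,"hand":1},
  {"xyz":[0,0,0.3],"yaw":-1,"hand":1},
  {"xyz":[0,0,0.3],"yaw":-1,"hand":1},
  {"xyz":[0,0,0.3],"yaw":-1,"hand":1},
  {"xyz":[0,0,0.3],"yaw":-1,"hand":1},
])

```text
time_s: 2.52
eef_pos: [504.1, -178.9, 168.8]
orientation: [[-0.995, -0.102, -0.001], [-0.102, 0.995, 0.0], [0.001, 0.0, -1.0]]
ft_force: [-1.0, 0.4, 0.0]
finger_gap: 0.7
grip_force: 0.0
```

Call:
arm_command([
  {"xyz":[0,0,0.3],"yaw":-1,"hand":1},
  {"xyz":[0,0,0.3],"yaw":-1,"hand":1},
  {"xyz":[0,0,0.3],"yaw":-1,"hand":1},
  {"xyz":[0,0,0.3],"yaw":-1,"hand":1},
  {"xyz":[0,0,0.3],"yaw":-1,"hand":1},
])

```text
time_s: 2.93
eef_pos: [504.1, -178.8, 123.9]
orientation: [[-0.858, -0.513, -0.001], [-0.513, 0.858, 0.0], [0.0, 0.001, -1.0]]
ft_force: [0.1, 1.1, 0.7]
finger_gap: 0.4
grip_force: 0.0
```

Call:
arm_command([
  {"xyz":[0,0,0.3],"yaw":-1,"hand":1},
  {"xyz":[0,0,0.3],"yaw":-1,"hand":1},
  {"xyz":[0,0,0],"yaw":-0.66,"hand":1},
  {"xyz":[0,0,0],"yaw":0,"hand":1},
])

```text
time_s: 3.27
eef_pos: [503.7, -178.7, 105.7]
orientation: [[-0.719, -0.695, -0.002], [-0.695, 0.719, 0.001], [0.001, 0.002, -1.0]]
ft_force: [-0.1, -0.5, -0.1]
finger_gap: 0.3
grip_force: 0.0
```

Call:
arm_command([
  {"xyz":[0,0,0.9],"yaw":0,"hand":1},
  {"xyz":[0,0,0.9],"yaw":0,"hand":1},
  {"xyz":[0,0,0.8],"yaw":0,"hand":1},
  {"xyz":[0,0,0.45],"yaw":0,"hand":1},
  {"xyz":[0,0,0.02],"yaw":0,"hand":1},
])

```text
time_s: 3.68
eef_pos: [502.3, -178.3, 11.9]
orientation: [[-0.721, -0.693, -0.005], [-0.693, 0.721, 0.001], [0.003, 0.004, -1.0]]
ft_force: [-0.2, 0.9, 0.6]
finger_gap: 0.8
grip_force: 0.0
```

```bash
python3 - <<'E'
from h import *
c=cam('top')
cv2.imwrite('pics/crop2.png',cv2.resize(c['img'][115:210,222:342,::-1],None,fx=6.5,fy=6.3,interpolation=cv2.INTER_CUBIC))
s=bot.read_state();print(s['eef_pos'],s['ft_force'],s['time_s'])
E
```

```text
[ 503.3333203  -178.65433775   13.28739102] [0.84449657 0.17353012 0.2437202 ] 3.7333
```

View pics/crop2.png

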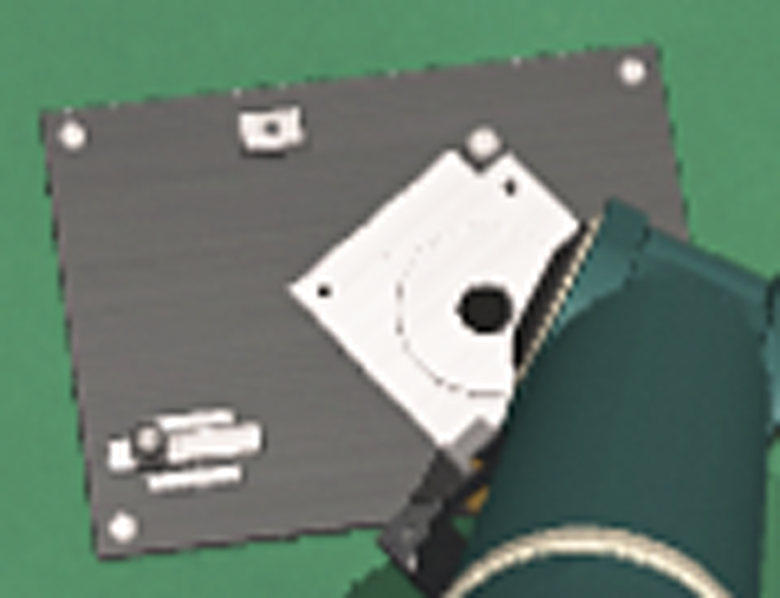

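The plate has not moved, and the hand is down behind the free-corner edge near (480,470). I approach gently along tool −x.

Call:
arm_command([
  {"xyz":[-0.07,0,0],"yaw":0,"hand":1},
  {"xyz":[-0.07,0,0],"yaw":0,"hand":1},
  {"xyz":[-0.07,0,0],"yaw":0,"hand":1},
  {"xyz":[-0.07,0,0],"yaw":0,"hand":1},
  {"xyz":[-0.07,0,0],"yaw":0,"hand":1},
])

```text
time_s: 4.15
eef_pos: [512.4, -171.6, 15.3]
orientation: [[-0.72, -0.694, 0.001], [-0.694, 0.72, -0.0], [-0.0, -0.001, -1.0]]
ft_force: [-1.9, -1.0, 0.8]
finger_gap: 0.4
grip_force: 0.7
```

Call:
arm_command([
  {"xyz":[-0.06,0,0],"yaw":0,"hand":1},
  {"xyz":[-0.06,0,0],"yaw":0,"hand":1},
  {"xyz":[0,0,0],"yaw":0,"hand":1},
])

```text
time_s: 4.4
eef_pos: [514.7, -168.8, 14.6]
orientation: [[-0.72, -0.694, 0.0], [-0.694, 0.72, 0.0], [-0.0, -0.0, -1.0]]
ft_force: [0.3, -0.7, 1.6]
finger_gap: 0.4
grip_force: 0.3
```

```bash
python3 - <<'E'
from h import *
c=cam('top')
cv2.imwrite('pics/crop3.png',cv2.resize(c['img'][115:210,222:342,::-1],None,fx=6.5,fy=6.3,interpolation=cv2.INTER_CUBIC))
s=bot.read_state();print(s['eef_pos'],s['ft_force'],s['time_s'])
E
```

```text
[ 514.75432157 -168.9326602    14.52376489] [-0.46336744 -0.39026121 -0.72674129] 4.45
```

View pics/crop3.png

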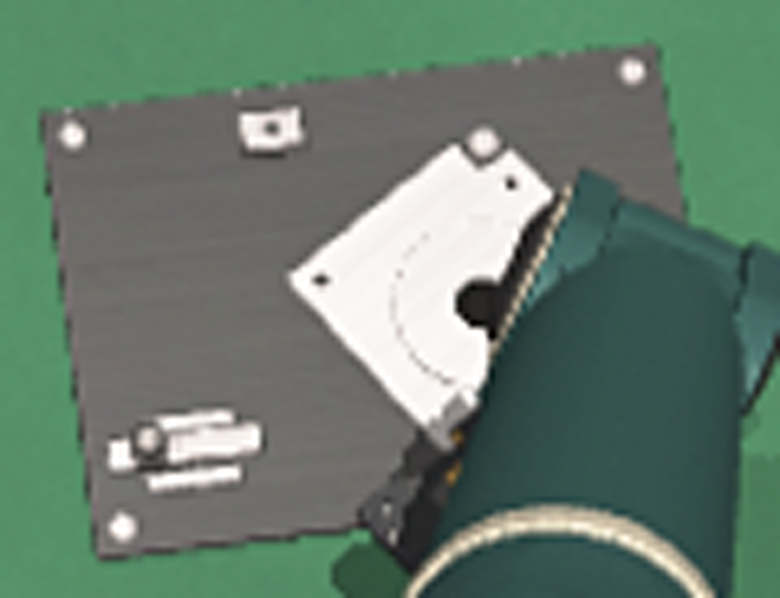

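The plate has turned slightly and the notch is near the peg: its hole moved from (324,291) to (321,280). I now follow the arc about the peg, 2° per row.

Call:
arm_command([
  {"xyz":[-0.05,-0.07,0.03],"yaw":0.6,"hand":1},
  {"xyz":[-0.12,-0.157,0],"yaw":0.4,"hand":1},
  {"xyz":[-0.12,-0.157,0],"yaw":0.4,"hand":1},
  {"xyz":[-0.12,-0.157,0],"yaw":0.4,"hand":1},
  {"xyz":[-0.12,-0.157,0],"yaw":0.4,"hand":1},
])

```text
time_s: 4.87
eef_pos: [528.6, -176.7, 10.7]
orientation: [[-0.841, -0.541, -0.022], [-0.541, 0.841, 0.003], [0.017, 0.014, -1.0]]
ft_force: [-25.2, -5.5, 6.1]
finger_gap: 0.5
grip_force: 11.4
```

```bash
cat >> h.py <<'E'
def rep():
    s=bot.read_state();p=s['eef_pos'];R=s['orientation'];r=np.asarray(p[:2])-[687.,-150.]
    f=np.asarray(s['ft_force']);a=np.degrees(np.arctan2(-R[1,0],-R[0,0]))
    J=np.radians(99.09);Rj=np.array([[np.cos(J),-np.sin(J)],[np.sin(J),np.cos(J)]])
    print('t',s['time_s'],'z',p[2],'tool skew from home',a-9.09,'in tool/plate frame x,y', -(r@R[:2,1]), r@R[:2,0],'jig pos',Rj.T@r,'F jig',Rj.T@f[:2],f[2])
E
python3 - <<'E'
from h import *
rep()
c=cam('top')
cv2.imwrite('pics/crop4.png',cv2.resize(c['img'][115:210,222:342,::-1],None,fx=6.5,fy=6.3,interpolation=cv2.INTER_CUBIC))
E
```

```text
t 4.8667 z 10.7030452340608 tool skew from home 23.681429745593395 in tool/plate frame x,y -63.30058009730123 147.6191397781659 jig pos [ -1.29030214 160.65082777] F jig [-1.43892549 25.78563028] 6.068350327659968
```

View pics/crop4.png

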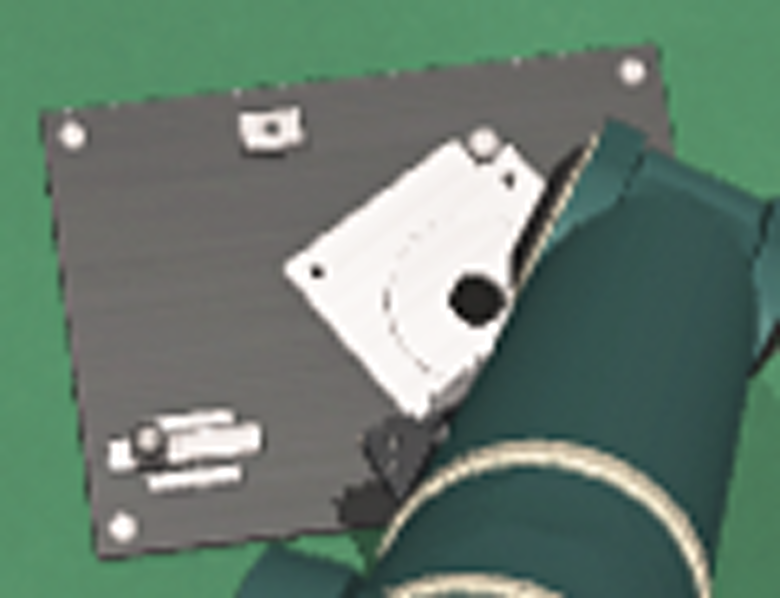

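The tool y axis turns out to point along plate +x, so I slid the wrong way, and that explains the 25 N side load. Plate and peg still look right in the picture (notch at (483,145)). I back off and re-place the tool.

Call:
arm_command([
  {"xyz":[0.15,0,-0.05],"yaw":0,"hand":1},
  {"xyz":[0.25,0,-0.03],"yaw":0,"hand":1},
  {"xyz":[0.25,0,0],"yaw":0,"hand":1},
  {"xyz":[0,0.6,0],"yaw":-0.8,"hand":1},
  {"xyz":[0,0.6,0],"yaw":-0.8,"hand":1},
])

```text
time_s: 5.33
eef_pos: [503.6, -157.6, 16.5]
orientation: [[-0.755, -0.656, 0.003], [-0.656, 0.755, -0.001], [-0.001, -0.002, -1.0]]
ft_force: [0.6, 0.5, -0.6]
finger_gap: 0.6
grip_force: 0.0
```

```bash
python3 - <<'E'
from h import *
rep()
c=cam('top')
cv2.imwrite('pics/crop5.png',cv2.resize(c['img'][115:210,222:342,::-1],None,fx=6.5,fy=6.3,interpolation=cv2.INTER_CUBIC))
E
```

```text
t 5.3333 z 16.452121817386683 tool skew from home 31.924190823902638 in tool/plate frame x,y -114.60282419746626 143.38586866285098 jig pos [ 21.44757914 182.30063677] F jig [ 0.39215175 -0.65185383] -0.5655672979752178
```

View pics/crop5.png

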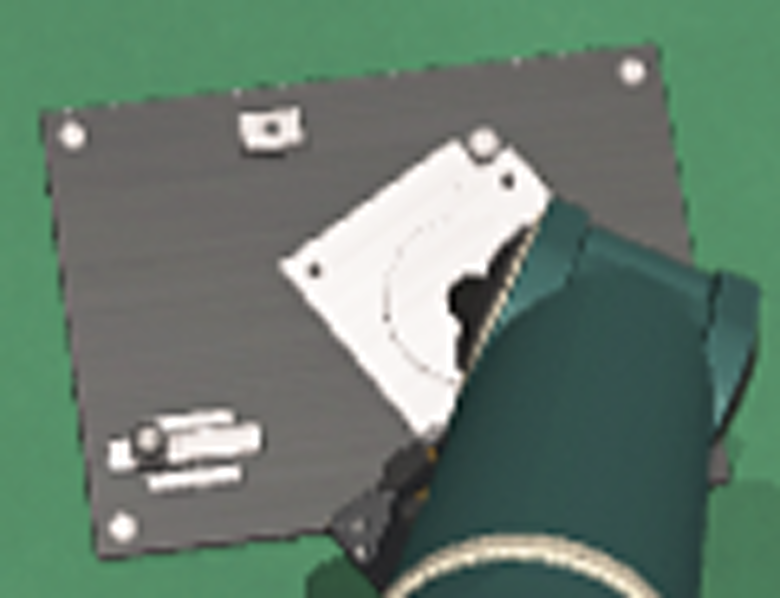

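The plate sits at about 29–30° skew with the notch on the peg, its corner edge running from (280,264) to (418,436). I resume with the right sign.

Call:
arm_command([
  {"xyz":[0.03,-0.36,0.09],"yaw":0.4,"hand":1},
  {"xyz":[-0.07,0,0],"yaw":0,"hand":1},
  {"xyz":[-0.062,0.08,0],"yaw":0.2,"hand":1},
  {"xyz":[-0.062,0.08,0],"yaw":0.2,"hand":1},
  {"xyz":[-0.062,0.08,0],"yaw":0.2,"hand":1},
])

```text
time_s: 5.8
eef_pos: [511.3, -154.9, 13.3]
orientation: [[-0.811, -0.585, 0.0], [-0.585, 0.811, -0.0], [-0.0, -0.0, -1.0]]
ft_force: [-0.3, -0.8, 0.2]
finger_gap: 0.4
grip_force: 0.1
```

```bash
sed -i 's/-(r@R\[:2,1\])/r@R[:2,1]/' h.py; python3 -c "
from h import *
rep()"
```

```text
t 5.8 z 13.259313637140501 tool skew from home 26.72532104147537 in tool/plate frame x,y 98.82431359618712 145.3895170236979 jig pos [ 22.88351867 174.30060974] F jig [-0.72219906  0.46712476] 0.205538097228746
```

Call:
arm_command([
  {"xyz":[-0.13,0.15,0],"yaw":0,"hand":1},
  {"xyz":[-0.12,0.155,0],"yaw":0.3,"hand":1},
  {"xyz":[-0.12,0.155,0],"yaw":0.4,"hand":1},
  {"xyz":[-0.12,0.155,0],"yaw":0.4,"hand":1},
  {"xyz":[-0.12,0.155,0],"yaw":0.4,"hand":1},
])

```text
time_s: 6.22
eef_pos: [513.0, -125.0, 13.2]
orientation: [[-0.88, -0.475, -0.001], [-0.475, 0.88, 0.0], [0.001, 0.0, -1.0]]
ft_force: [-0.4, -0.5, 0.7]
finger_gap: 0.1
grip_force: 0.6
```

```bash
python3 -c "
from h import *
rep()"
```

```text
t 6.2167 z 13.242129026461084 tool skew from home 19.25835901178917 in tool/plate frame x,y 104.59974143289134 141.26559722926254 jig pos [ 52.15305617 167.86050163] F jig [-0.39301389  0.45442739] 0.6505401703032926
```

Call:
arm_command([
  {"xyz":[-0.125,0.155,0],"yaw":0.4,"hand":1},
  {"xyz":[-0.125,0.155,0],"yaw":0.4,"hand":1},
  {"xyz":[-0.125,0.155,0],"yaw":0.4,"hand":1},
  {"xyz":[-0.125,0.155,0],"yaw":0.4,"hand":1},
  {"xyz":[0,0,0],"yaw":0,"hand":1},
])

```text
time_s: 6.63
eef_pos: [518.7, -100.4, 13.1]
orientation: [[-0.937, -0.351, -0.001], [-0.351, 0.937, 0.001], [0.001, 0.001, -1.0]]
ft_force: [1.0, -0.5, 0.2]
finger_gap: 0.2
grip_force: 0.1
```

```bash
python3 - <<'E'
from h import *
rep()
c=cam('top')
cv2.imwrite('pics/crop6.png',cv2.resize(c['img'][115:210,222:342,::-1],None,fx=6.5,fy=6.3,interpolation=cv2.INTER_CUBIC))
E
```

```text
t 6.6333 z 13.069434830396746 tool skew from home 11.429096203698766 in tool/plate frame x,y 105.42151934965176 140.28315134346266 jig pos [ 75.53343838 158.39132211] F jig [-0.65223178 -0.8764915 ] 0.19308803000286512
```

View pics/crop6.png

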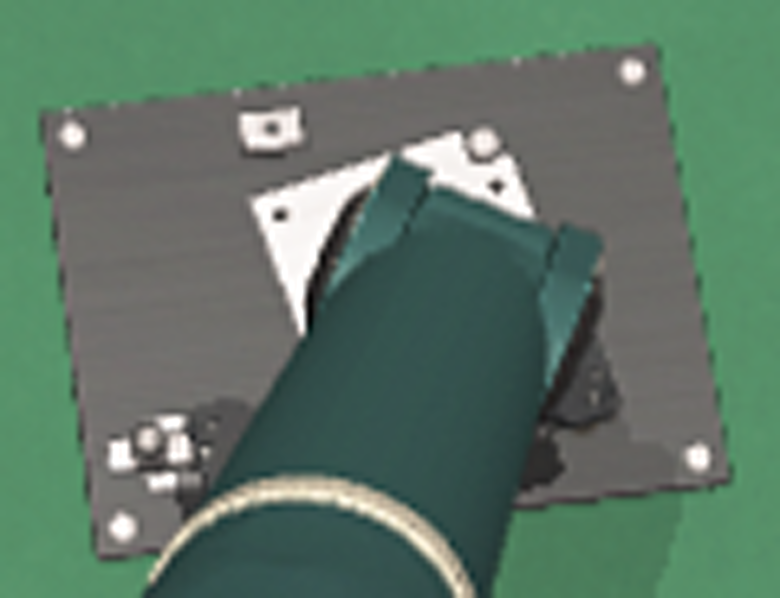

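The plate is at about 11.5° skew, with its edge from (250,198) to (460,131) and the notch snug at the peg (484,145). I continue more slowly.

Call:
arm_command([
  {"xyz":[-0.075,0.095,0],"yaw":0.24,"hand":1},
  {"xyz":[-0.075,0.095,0],"yaw":0.24,"hand":1},
  {"xyz":[-0.075,0.095,0],"yaw":0.24,"hand":1},
  {"xyz":[-0.075,0.095,0],"yaw":0.24,"hand":1},
  {"xyz":[-0.075,0.095,0],"yaw":0.24,"hand":1},
])

```text
time_s: 7.1
eef_pos: [524.7, -85.0, 13.2]
orientation: [[-0.969, -0.247, -0.001], [-0.247, 0.969, 0.0], [0.001, 0.001, -1.0]]
ft_force: [-2.8, 0.5, 1.7]
finger_gap: 0.6
grip_force: 1.5
```

```bash
python3 - <<'E'
from h import *
rep()
c=load('top');d=np.load('fit.npz')
f=lambda p,z=18:pt(c,(p[0]+.5)/6.5-.5+222,(p[1]+.5)/6.3-.5+115,z)[:2]
th0=np.radians(133.945);R0=np.array([[np.cos(th0),-np.sin(th0)],[np.sin(th0),np.cos(th0)]]);t0=[683.04,-150.0]
h=[R0.T@(f(p)-t0) for p in((324,291),(511,187))]
R,t,th,e=fit2([(120,-12),(8,-12)]+h,[f(p) for p in((250,198),(460,131),(281,214),(497,186))])
print('before move: skew',np.degrees(th-d['th']),'origin-peg in jig',d['R'].T@(t-d['t']),e,h)
E
```

```text
t 7.1 z 13.165537564602248 tool skew from home 5.232518026562458 in tool/plate frame x,y 103.14133925948033 141.16726223617647 jig pos [ 89.83750878 149.98534834] F jig [0.97966366 2.64226176] 1.722658441972325
before move: skew 12.140324555843563 origin-peg in jig [-0.22863843 -1.03089064] [0.76979963 0.48798942 0.44014658 0.1550186 ] [array([108.84021204,   0.36157554]), array([ 0.32199934, 22.43512634])]
```

Call:
arm_command([
  {"xyz":[-0.038,0.048,0],"yaw":0.12,"hand":1},
  {"xyz":[-0.038,0.048,0],"yaw":0.12,"hand":1},
  {"xyz":[-0.038,0.048,0],"yaw":0.12,"hand":1},
  {"xyz":[-0.038,0.048,0],"yaw":0.12,"hand":1},
  {"xyz":[-0.038,0.048,0],"yaw":0.12,"hand":1},
])

```text
time_s: 7.52
eef_pos: [528.4, -76.7, 13.1]
orientation: [[-0.98, -0.197, -0.002], [-0.197, 0.98, 0.001], [0.001, 0.001, -1.0]]
ft_force: [-5.3, 1.5, 2.6]
finger_gap: 0.2
grip_force: 2.5
```

Call:
arm_command([
  {"xyz":[-0.02,0.025,0],"yaw":0.06,"hand":1},
  {"xyz":[-0.02,0.025,0],"yaw":0.06,"hand":1},
  {"xyz":[-0.02,0.025,0],"yaw":0.06,"hand":1},
])

```text
time_s: 7.77
eef_pos: [529.6, -74.1, 13.1]
orientation: [[-0.983, -0.182, -0.002], [-0.182, 0.983, 0.001], [0.002, 0.001, -1.0]]
ft_force: [-5.6, 1.0, 2.0]
finger_gap: 0.2
grip_force: 2.6
```

```bash
python3 -c "
from h import *
rep()"
```

```text
t 7.7667 z 13.064921187564721 tool skew from home 1.4201168130439061 in tool/plate frame x,y 103.28589714817824 140.90219472589226 jig pos [ 99.76240712 143.41885754] F jig [1.89864441 5.31721925] 1.997394264213772
```

Call:
arm_command([
  {"xyz":[-0.02,0.025,0],"yaw":0.06,"hand":1},
  {"xyz":[-0.02,0.025,0],"yaw":0.06,"hand":1},
])

```text
time_s: 7.93
eef_pos: [530.5, -72.4, 13.1]
orientation: [[-0.985, -0.172, -0.002], [-0.172, 0.985, 0.001], [0.002, 0.001, -1.0]]
ft_force: [-4.8, 1.1, 1.5]
finger_gap: 0.7
grip_force: 2.6
```

Call:
arm_command([
  {"xyz":[-0.013,0.016,0],"yaw":0.04,"hand":1},
  {"xyz":[0,0,0],"yaw":0,"hand":1},
])

```text
time_s: 8.1
eef_pos: [530.9, -71.6, 13.0]
orientation: [[-0.986, -0.169, -0.002], [-0.169, 0.986, 0.001], [0.002, 0.001, -1.0]]
ft_force: [-5.3, 2.1, 1.9]
finger_gap: 0.5
grip_force: 2.4
```

```bash
python3 -c "
from h import *
rep()"
```

```text
t 8.1 z 13.04071080576687 tool skew from home 0.6421955045123084 in tool/plate frame x,y 103.61569784466197 140.62777973404798 jig pos [102.03330504 141.78046867] F jig [2.87204481 4.90729829] 1.908703210758006
```

Call:
arm_command([
  {"xyz":[-0.013,0.016,0],"yaw":0.04,"hand":1},
  {"xyz":[-0.013,0.016,0],"yaw":0.04,"hand":1},
  {"xyz":[0,0,0],"yaw":0,"hand":1},
])

```text
time_s: 8.35
eef_pos: [531.4, -70.6, 13.0]
orientation: [[-0.987, -0.162, -0.002], [-0.162, 0.987, 0.001], [0.002, 0.001, -1.0]]
ft_force: [-5.8, 2.1, 2.6]
finger_gap: 0.7
grip_force: 2.4
```

Call:
arm_command([
  {"xyz":[-0.013,0.014,0],"yaw":0.03,"hand":1},
  {"xyz":[0,0,0],"yaw":0,"hand":1},
])

```text
time_s: 8.52
eef_pos: [531.7, -70.1, 13.0]
orientation: [[-0.987, -0.16, -0.002], [-0.16, 0.987, 0.001], [0.002, 0.001, -1.0]]
ft_force: [-5.6, 2.2, 2.1]
finger_gap: 0.3
grip_force: 2.5
```

Call:
arm_command([
  {"xyz":[-0.013,0.01,0],"yaw":0,"hand":1},
  {"xyz":[0,0,0],"yaw":0,"hand":1},
])

```text
time_s: 8.68
eef_pos: [531.9, -69.7, 13.0]
orientation: [[-0.987, -0.16, -0.002], [-0.16, 0.987, 0.001], [0.002, 0.001, -1.0]]
ft_force: [-5.3, 1.4, 2.0]
finger_gap: 0.6
grip_force: 2.6
```

Call:
arm_command([
  {"xyz":[-0.013,0.01,0],"yaw":0,"hand":1},
  {"xyz":[0,0,0],"yaw":0,"hand":1},
])

```text
time_s: 8.85
eef_pos: [532.2, -69.4, 13.0]
orientation: [[-0.987, -0.16, -0.002], [-0.16, 0.987, 0.001], [0.002, 0.001, -1.0]]
ft_force: [-5.2, 2.0, 1.8]
finger_gap: 0.7
grip_force: 2.7
```

```bash
python3 - <<'E'
from h import *
rep()
c=cam('top')
cv2.imwrite('pics/crop7.png',cv2.resize(c['img'][115:175,247:322,::-1],None,fx=10,fy=10,interpolation=cv2.INTER_CUBIC))
E
```

```text
t 8.85 z 12.962381184898275 tool skew from home 0.09569608048045808 in tool/plate frame x,y 104.29116489155663 139.99423848205157 jig pos [104.05769471 140.16857061] F jig [2.77635902 4.82444863] 1.82680228692814
```

View pics/crop7.png

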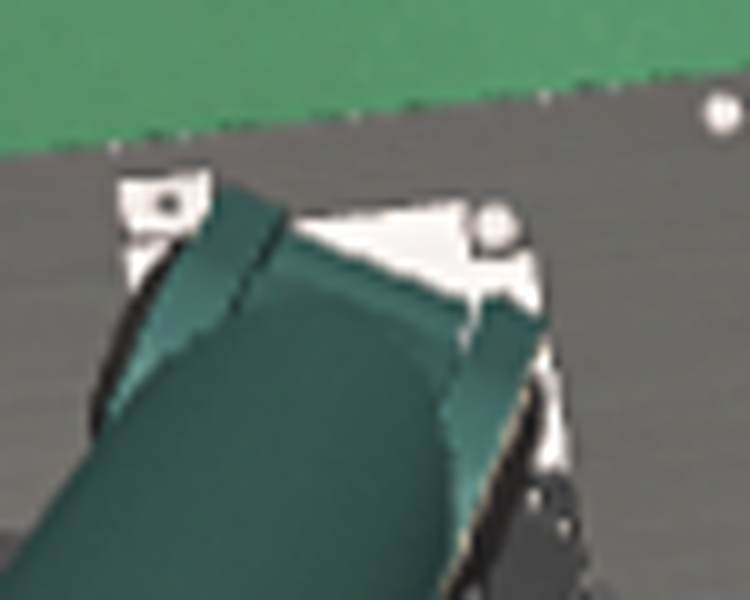

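The plate edge runs from (122,240) to (465,205), nearly parallel to the jig edge and almost at the stop's face (165,235). The peg is snug in the notch at (493,225). I continue in fine steps until the force rises.

Call:
arm_command([
  {"xyz":[-0.013,0.008,0],"yaw":0,"hand":1},
  {"xyz":[0,0,0],"yaw":0,"hand":1},
])

```text
time_s: 9.07
eef_pos: [532.4, -69.0, 12.9]
orientation: [[-0.987, -0.16, -0.003], [-0.16, 0.987, 0.001], [0.002, 0.001, -1.0]]
ft_force: [-6.3, 1.6, 1.7]
finger_gap: 0.5
grip_force: 2.8
```

Call:
arm_command([
  {"xyz":[-0.013,0.008,0],"yaw":0,"hand":1},
  {"xyz":[0,0,0],"yaw":0,"hand":1},
])

```text
time_s: 9.23
eef_pos: [532.6, -68.6, 12.9]
orientation: [[-0.987, -0.16, -0.003], [-0.16, 0.987, 0.001], [0.003, 0.002, -1.0]]
ft_force: [-6.9, 2.0, 2.2]
finger_gap: 0.5
grip_force: 2.8
```

Call:
arm_command([
  {"xyz":[-0.01,0.005,0],"yaw":0,"hand":1},
  {"xyz":[0,0,0],"yaw":0,"hand":1},
])

```text
time_s: 9.4
eef_pos: [532.8, -68.4, 12.9]
orientation: [[-0.987, -0.16, -0.003], [-0.16, 0.987, 0.001], [0.003, 0.002, -1.0]]
ft_force: [-6.1, 1.5, 2.3]
finger_gap: 0.3
grip_force: 2.9
```

Call:
arm_command([
  {"xyz":[-0.013,0.004,0],"yaw":0,"hand":1},
  {"xyz":[0,0,0],"yaw":0,"hand":1},
])

```text
time_s: 9.57
eef_pos: [533.0, -68.2, 12.8]
orientation: [[-0.987, -0.16, -0.003], [-0.16, 0.987, 0.001], [0.003, 0.002, -1.0]]
ft_force: [-5.8, 3.0, 1.2]
finger_gap: 0.4
grip_force: 2.9
```

Call:
arm_command([
  {"xyz":[-0.013,0.004,0],"yaw":0,"hand":1},
  {"xyz":[0,0,0],"yaw":0,"hand":1},
])

```text
time_s: 9.73
eef_pos: [533.3, -67.9, 12.8]
orientation: [[-0.987, -0.16, -0.004], [-0.16, 0.987, 0.001], [0.003, 0.002, -1.0]]
ft_force: [-6.2, 2.6, 2.2]
finger_gap: 0.3
grip_force: 3.1
```

Call:
arm_command([
  {"xyz":[-0.013,0.004,0],"yaw":0,"hand":1},
  {"xyz":[0,0,0],"yaw":0,"hand":1},
])

```text
time_s: 9.9
eef_pos: [533.3, -67.8, 12.7]
orientation: [[-0.987, -0.16, -0.004], [-0.16, 0.987, 0.001], [0.004, 0.002, -1.0]]
ft_force: [-6.5, 1.2, 3.3]
finger_gap: 0.6
grip_force: 3.4
```

Call:
arm_command([
  {"xyz":[-0.015,0,0],"yaw":0,"hand":1},
  {"xyz":[0,0,0],"yaw":0,"hand":1},
])

```text
time_s: 10.07
eef_pos: [533.3, -67.8, 12.7]
orientation: [[-0.987, -0.16, -0.005], [-0.16, 0.987, 0.001], [0.005, 0.002, -1.0]]
ft_force: [-8.1, 1.8, 3.5]
finger_gap: 0.4
grip_force: 3.9
```

Call:
arm_command([
  {"xyz":[-0.015,0,0],"yaw":0,"hand":1},
  {"xyz":[0,0,0],"yaw":0,"hand":1},
])

```text
time_s: 10.23
eef_pos: [533.4, -67.9, 12.7]
orientation: [[-0.987, -0.16, -0.006], [-0.16, 0.987, 0.002], [0.005, 0.002, -1.0]]
ft_force: [-9.0, 2.8, 4.8]
finger_gap: 0.7
grip_force: 4.4
```

```bash
python3 -c "
from h import *
rep()"
```

```text
t 10.2333 z 12.663293983053281 tool skew from home 0.0888420601970008 in tool/plate frame x,y 105.58262549338959 138.53676965972474 jig pos [105.36982831 138.70239242] F jig [4.18348364 8.44814194] 4.827649759966753
```

Call:
arm_command([
  {"xyz":[-0.02,0,-0.01],"yaw":0,"hand":1},
  {"xyz":[-0.02,0,0],"yaw":0,"hand":1},
  {"xyz":[0,0,0],"yaw":0,"hand":1},
])

```text
time_s: 10.48
eef_pos: [533.4, -67.8, 12.7]
orientation: [[-0.987, -0.159, -0.008], [-0.159, 0.987, 0.002], [0.008, 0.003, -1.0]]
ft_force: [-10.5, 1.7, 4.7]
finger_gap: 0.7
grip_force: 5.3
```

Call:
arm_command([
  {"xyz":[-0.02,0,-0.01],"yaw":0,"hand":1},
  {"xyz":[0,0,0],"yaw":0,"hand":1},
  {"xyz":[0,0,0],"yaw":0,"hand":1},
])

```text
time_s: 10.73
eef_pos: [533.5, -67.8, 12.7]
orientation: [[-0.987, -0.159, -0.009], [-0.159, 0.987, 0.002], [0.009, 0.003, -1.0]]
ft_force: [-12.1, 1.6, 4.6]
finger_gap: 0.6
grip_force: 5.6
```

Call:
arm_command([
  {"xyz":[-0.02,0,-0.005],"yaw":0,"hand":1},
  {"xyz":[-0.01,0,0],"yaw":0,"hand":1},
  {"xyz":[0,0,0],"yaw":0,"hand":1},
  {"xyz":[0,0,0],"yaw":0,"hand":1},
  {"xyz":[0,0,0],"yaw":0,"hand":1},
])

```text
time_s: 11.15
eef_pos: [533.5, -67.8, 12.7]
orientation: [[-0.987, -0.159, -0.011], [-0.159, 0.987, 0.002], [0.01, 0.003, -1.0]]
ft_force: [-13.1, 1.5, 5.1]
finger_gap: 0.6
grip_force: 6.4
```

Call:
arm_command([
  {"xyz":[0,0,0],"yaw":0,"hand":1},
  {"xyz":[0,0,0],"yaw":0,"hand":1},
  {"xyz":[0,0,0],"yaw":0,"hand":1},
])

```text
time_s: 11.4
eef_pos: [533.5, -67.8, 12.7]
orientation: [[-0.987, -0.159, -0.011], [-0.159, 0.987, 0.002], [0.01, 0.003, -1.0]]
ft_force: [-12.7, 1.0, 5.7]
finger_gap: 0.5
grip_force: 6.4
```

```bash
python3 -c "
from h import *
rep()"
```

```text
t 11.4 z 12.730434910209496 tool skew from home 0.06803307830799099 in tool/plate frame x,y 105.57472622346641 138.44661079013406 jig pos [105.4155195  138.57905899] F jig [ 3.01927664 12.37863269] 5.741760268065454
```

Call:
arm_command([
  {"xyz":[-0.02,0,-0.01],"yaw":0,"hand":1},
  {"xyz":[0,0,0],"yaw":0,"hand":1},
  {"xyz":[0,0,0],"yaw":0,"hand":1},
  {"xyz":[0,0,0],"yaw":0,"hand":1},
  {"xyz":[0,0,0],"yaw":0,"hand":1},
])

```text
time_s: 11.82
eef_pos: [533.5, -67.8, 12.8]
orientation: [[-0.987, -0.159, -0.012], [-0.159, 0.987, 0.002], [0.011, 0.004, -1.0]]
ft_force: [-13.4, 0.1, 4.5]
finger_gap: 0.3
grip_force: 6.7
```

```bash
python3 - <<'E'
from h import *
rep()
F=[]
c=cam('side')
np.savez('side_press.npz',**c)
E
```

```text
t 11.8167 z 12.760257919394427 tool skew from home 0.058348256701330925 in tool/plate frame x,y 105.5923037962007 138.4185414297816 jig pos [105.45741063 138.5347558 ] F jig [ 2.1778176  13.26741355] 4.5439409421095185
```

Call:
arm_command([
  {"xyz":[0.04,0,0],"yaw":0,"hand":1},
  {"xyz":[0.06,0,0],"yaw":0,"hand":1},
  {"xyz":[0.1,0,0],"yaw":0,"hand":1},
  {"xyz":[0.2,0,0],"yaw":0,"hand":1},
  {"xyz":[0.18,0,0],"yaw":0,"hand":1},
])

```text
time_s: 12.28
eef_pos: [523.7, -71.2, 14.8]
orientation: [[-0.987, -0.16, 0.004], [-0.16, 0.987, -0.001], [-0.003, -0.001, -1.0]]
ft_force: [0.5, -0.1, -0.6]
finger_gap: 0.4
grip_force: 0.0
```

Call:
arm_command([
  {"xyz":[0,0,-0.8],"yaw":0,"hand":1},
  {"xyz":[0,0,-0.9],"yaw":0,"hand":1},
  {"xyz":[0,0,-0.9],"yaw":0,"hand":1},
  {"xyz":[0,0.5,0],"yaw":0,"hand":1},
  {"xyz":[0,0.5,0],"yaw":0,"hand":1},
])

```text
time_s: 12.7
eef_pos: [519.9, -42.0, 94.9]
orientation: [[-0.988, -0.157, 0.007], [-0.157, 0.988, -0.0], [-0.007, -0.001, -1.0]]
ft_force: [0.3, 0.1, -0.8]
finger_gap: 0.5
grip_force: 0.0
```

Call:
arm_command([
  {"xyz":[-0.2,0.9,0],"yaw":0,"hand":1},
  {"xyz":[-0.2,0.9,0],"yaw":0,"hand":1},
  {"xyz":[0,0.9,0],"yaw":0,"hand":1},
  {"xyz":[0,0.15,0],"yaw":0,"hand":1},
  {"xyz":[0,0,0],"yaw":0,"hand":1},
])

```text
time_s: 13.12
eef_pos: [516.1, 47.2, 92.7]
orientation: [[-0.987, -0.164, 0.002], [-0.164, 0.987, 0.001], [-0.002, 0.001, -1.0]]
ft_force: [-0.4, -1.2, 0.0]
finger_gap: 0.6
grip_force: 0.0
```

```bash
python3 - <<'E'
from h import *
rep()
c=cam('top')
cv2.imwrite('pics/crop8.png',cv2.resize(c['img'][115:210,222:342,::-1],None,fx=6.5,fy=6.3,interpolation=cv2.INTER_CUBIC))
E
```

```text
t 13.1167 z 92.72898955572036 tool skew from home 0.32015740083381417 in tool/plate frame x,y 222.51516519091876 136.3170016554232 jig pos [221.74986086 137.55850613] F jig [-1.09422323  0.56665609] 0.04503222473473338
```

View pics/crop8.png

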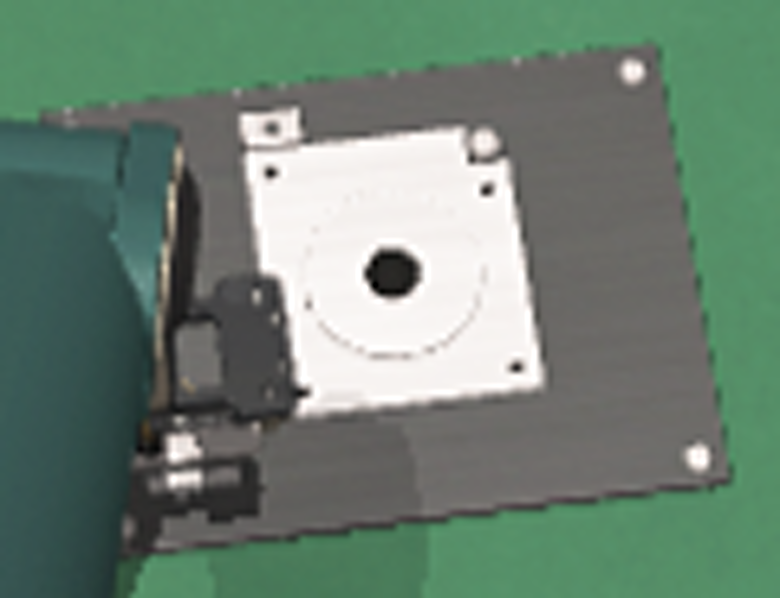

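The plate lies square, its top edge meeting the stop (270,145) and the notch at the peg (484,143). The hand is left of the knob. Now I lower it and push the bolt.

Call:
arm_command([
  {"xyz":[0.05,0,0.7],"yaw":0,"hand":1},
  {"xyz":[0,0,0.7],"yaw":0,"hand":1},
  {"xyz":[0,0,0.5],"yaw":0,"hand":1},
  {"xyz":[0,0,0.19],"yaw":0,"hand":1},
  {"xyz":[0,0,0],"yaw":0,"hand":1},
])

```text
time_s: 13.58
eef_pos: [513.7, 43.0, 28.7]
orientation: [[-0.988, -0.157, -0.002], [-0.157, 0.988, -0.001], [0.002, -0.001, -1.0]]
ft_force: [-0.2, 0.0, -0.4]
finger_gap: 0.6
grip_force: 0.0
```

Call:
arm_command([
  {"xyz":[0,-0.1,0],"yaw":0,"hand":1},
  {"xyz":[0,-0.1,0],"yaw":0,"hand":1},
  {"xyz":[0,-0.1,0],"yaw":0,"hand":1},
  {"xyz":[0,-0.1,0],"yaw":0,"hand":1},
  {"xyz":[0,-0.1,0],"yaw":0,"hand":1},
])

```text
time_s: 14.0
eef_pos: [517.3, 30.4, 30.4]
orientation: [[-0.987, -0.16, 0.002], [-0.16, 0.987, 0.001], [-0.002, 0.001, -1.0]]
ft_force: [-0.1, 3.0, 1.4]
finger_gap: 0.2
grip_force: 1.1
```

```bash
python3 -c "
from h import *
rep()"
```

```text
t 14.0 z 30.41915474662632 tool skew from home 0.11794438974308186 in tool/plate frame x,y 205.25192854887882 138.6359907832026 jig pos [204.96599119 139.05840758] F jig [ 3.01685648 -0.33222903] 1.4446433636347138
```

Call:
arm_command([
  {"xyz":[0,-0.15,0],"yaw":0,"hand":1},
  {"xyz":[0,-0.15,0],"yaw":0,"hand":1},
  {"xyz":[0,-0.15,0],"yaw":0,"hand":1},
  {"xyz":[0,-0.15,0],"yaw":0,"hand":1},
  {"xyz":[0,-0.1,0],"yaw":0,"hand":1},
])

```text
time_s: 14.42
eef_pos: [520.2, 8.7, 29.7]
orientation: [[-0.987, -0.159, 0.0], [-0.159, 0.987, -0.0], [-0.0, -0.0, -1.0]]
ft_force: [0.2, 2.7, 1.7]
finger_gap: 0.3
grip_force: 1.1
```

Call:
arm_command([
  {"xyz":[0,-0.06,0],"yaw":0,"hand":1},
  {"xyz":[0,-0.06,0],"yaw":0,"hand":1},
  {"xyz":[0,-0.06,0],"yaw":0,"hand":1},
])

```text
time_s: 14.67
eef_pos: [520.8, 4.0, 29.6]
orientation: [[-0.987, -0.16, -0.0], [-0.16, 0.987, 0.0], [0.0, 0.0, -1.0]]
ft_force: [-0.7, 1.9, -0.1]
finger_gap: 0.5
grip_force: 1.1
```

```bash
python3 -c "
from h import *
rep()"
```

```text
t 14.6667 z 29.593124477939153 tool skew from home 0.10568480608514896 in tool/plate frame x,y 178.53337710791357 139.46131105765323 jig pos [178.27583319 139.79038754] F jig [1.93681738 0.36181602] -0.07734872099308787
```

Still sliding freely, so it has passed the plate's side. I continue in small steps until the end stop.

Call:
arm_command([
  {"xyz":[0,-0.05,0],"yaw":0,"hand":1},
  {"xyz":[0,-0.05,0],"yaw":0,"hand":1},
  {"xyz":[0,-0.05,0],"yaw":0,"hand":1},
])

```text
time_s: 14.92
eef_pos: [521.5, -0.4, 29.6]
orientation: [[-0.987, -0.16, -0.0], [-0.16, 0.987, 0.0], [0.0, 0.0, -1.0]]
ft_force: [-0.3, 2.6, 1.1]
finger_gap: 0.3
grip_force: 1.1
```

Call:
arm_command([
  {"xyz":[0,-0.04,0],"yaw":0,"hand":1},
  {"xyz":[0,-0.04,0],"yaw":0,"hand":1},
  {"xyz":[0,0,0],"yaw":0,"hand":1},
])

```text
time_s: 15.17
eef_pos: [521.8, -1.8, 29.7]
orientation: [[-0.987, -0.16, -0.001], [-0.16, 0.987, 0.001], [0.0, 0.001, -1.0]]
ft_force: [0.2, 4.7, 1.6]
finger_gap: 0.4
grip_force: 2.3
```

Call:
arm_command([
  {"xyz":[0,-0.03,0],"yaw":0,"hand":1},
  {"xyz":[0,-0.03,0],"yaw":0,"hand":1},
  {"xyz":[0,0,0],"yaw":0,"hand":1},
])

```text
time_s: 15.42
eef_pos: [521.8, -2.0, 29.6]
orientation: [[-0.987, -0.162, -0.001], [-0.162, 0.987, 0.003], [0.001, 0.003, -1.0]]
ft_force: [-0.8, 9.2, 2.0]
finger_gap: 0.3
grip_force: 4.3
```

The bolt is at its rigid end. I retract, lift clear and move well away.

Call:
arm_command([
  {"xyz":[0,0.1,0],"yaw":0,"hand":1},
  {"xyz":[0,0.3,0],"yaw":0,"hand":1},
  {"xyz":[0,0.5,0],"yaw":0,"hand":1},
  {"xyz":[0,0,-0.8],"yaw":0,"hand":1},
  {"xyz":[0,0,-0.9],"yaw":0,"hand":1},
])

```text
time_s: 15.83
eef_pos: [515.7, 22.3, 79.4]
orientation: [[-0.987, -0.161, -0.005], [-0.161, 0.987, -0.002], [0.005, -0.001, -1.0]]
ft_force: [0.6, 0.0, 0.1]
finger_gap: 0.4
grip_force: 0.0
```

Call:
arm_command([
  {"xyz":[0.2,0.8,-0.9],"yaw":0,"hand":1},
  {"xyz":[0.2,0.8,-0.9],"yaw":0,"hand":1},
  {"xyz":[0.2,0.8,-0.7],"yaw":0,"hand":1},
  {"xyz":[0.2,0.9,0],"yaw":0,"hand":1},
  {"xyz":[0.2,0.9,0],"yaw":0,"hand":1},
])

```text
time_s: 16.25
eef_pos: [468.4, 142.4, 157.0]
orientation: [[-0.987, -0.158, 0.003], [-0.158, 0.987, 0.001], [-0.003, 0.0, -1.0]]
ft_force: [0.3, -0.7, 0.2]
finger_gap: 0.4
grip_force: 0.0
```

Call:
arm_command([
  {"xyz":[0.2,0.9,0],"yaw":0,"hand":1},
  {"xyz":[0.2,0.9,0],"yaw":0,"hand":1},
  {"xyz":[0,0,0],"yaw":0,"hand":1},
  {"xyz":[0,0,0],"yaw":0,"hand":1},
])

```text
time_s: 16.58
eef_pos: [446.9, 193.9, 155.4]
orientation: [[-0.987, -0.163, -0.0], [-0.163, 0.987, -0.001], [0.0, -0.001, -1.0]]
ft_force: [0.6, -0.8, -0.4]
finger_gap: 0.2
grip_force: 0.0
```

```bash
python3 - <<'E'
from h import *
rep()
d=np.load('fit.npz');c0=load('top');P0=np.load('P.npy');c=cam('top')
K=c['camera_matrix'];E=c['extrinsics'];R=E[:3,:3];t=E[:3,3];z=c['z_map'];H,W=z.shape
u,v=np.meshgrid(np.arange(W),np.arange(H))
P=(np.stack([(u-K[0,2])/K[0,0]*z,(v-K[1,2])/K[1,1]*z,z],-1)-t)@R
J=(P[...,:2]-d['t'])@d['R']
# plate: bright pixels inside the jig region
g=cv2.cvtColor(c['img'],cv2.COLOR_RGB2GRAY)
m=((g>150)&(J[...,0]>-25)&(J[...,0]<125)&(J[...,1]>-14)&(J[...,1]<136)).astype(np.uint8)
n,l,s,ce=cv2.connectedComponentsWithStats(m);k=1+np.argmax(s[1:,4])
q=np.array([pt(c,a,b,18)[:2] for b,a in np.argwhere(l==k)],np.float32)
r=cv2.minAreaRect(q);print('plate rect',r,'jig ang',np.degrees(d['th']))
print('corners jig',((cv2.boxPoints(r)-d['t'])@d['R']).round(1).tolist())
k=P[...,2]>34; k&=(J[...,0]>120)&(J[...,0]<215)&(J[...,1]>115)&(J[...,1]<165)
print('knob n',k.sum(),J[k].mean(0) if k.any() else None)
m=(J[...,0]>60)&(J[...,0]<150)&(J[...,1]>134)&(J[...,1]<144)&(g>110)
print('bolt nose min x',np.sort(J[m][:,0])[:6])
E
```

```text
t 16.5833 z 155.39179108858846 tool skew from home 0.273008547287537 in tool/plate frame x,y 378.3537538394984 180.9222822744299 jig pos [377.4874157  182.72305128] F jig [-0.88429347 -0.51314134] -0.42313687421963475
plate rect ((618.60107421875, -106.36558532714844), (151.90353393554688, 136.00396728515625), 8.157815933227539) jig ang 99.08900314727659
corners jig [[123.4, 135.2], [-12.6, 137.4], [-15.1, -14.5], [120.9, -16.7]]
knob n 26 [150.86698836 138.30583776]
bolt nose min x [74.53069137 80.6537538  84.41289022 85.44140591 87.50141813 87.87392926]
```

The knob is at jig x ≈ 151 mm, about 40 mm of travel, so the bolt is shut. The plate is square within about 1° by the camera fit, and the hand is clear.

```bash
python3 -c "
from station import bot
print(bot.hand_in())"
```

```text
the job is handed in; nothing more can be done
None
```

The job is handed in at about 17 s: the plate was pressed on the stop at about 13.4 N, the bolt is shut (about 40 mm) and the hand is clear. One early wrong-way slide put a wrist reading of about 26 N on the push, close to the 25 N finger limit; no verdict was returned, so I can't confirm that it passed.

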